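# Show the underside of a moulded lid to the inspection camera

### The arm

A 7-joint arm with a two-finger parallel gripper is mounted at the origin on the work surface. World frame = base frame: x ahead of the robot, y to its left, z up, the work surface at z = 0. Lengths are in m, angles in rad, forces in N, time in s.
With the tool pointing down it reaches from about 0.35 to 0.9 m from the base axis. Payload 19.9 kg.
Tool frame: the origin (TCP) lies at the very end of the fingers, on their centre line; the grasp point (between the pads) lies 19 mm behind it; z points along the fingers, y is the line along which they close (so a half turn about z gives the same grasp; the last joint's range is limited). The gripper opens to 85 mm and grips with 20 to 120 N. Pads are 22 mm wide; open, the fingers measure 114 mm over their backs; the gripper's body (76 mm by 85 mm) begins 54 mm behind the grasp point. The pads swing forward as they close: fully open they stand 13 mm farther back than shut.
Start: joints at [-1.202, 0.417, -0.01, 1.614, 0.005, 1.111, -0.053], TCP at [0.25, 0.573, 0.196] pointing down, gripper open.
Joint ranges: [-2.81, 2.81], [-0.39, 2.02], [-1.27, 1.25], [0.06, 2.57], [-1.19, 4.33], [0.19, 2], [-2.82, 2.82]. Speed limits (rad/s): [1.89, 1.89, 2.39, 2.39, 3.01, 3.01, 3.01].

### API

Orientations are given as a 3x3 rotation matrix whose columns are the frame's x, y, z axes.
In Python, from workcell import r gives the robot as it stands.
- The arm moves only by the tool arm_command, never from a script. Its argument "deltas" is a list that holds one entry, the list of rows, each a list of 6 numbers: the shift along the tool's x, y, z as a fraction of full scale, then the turn, a rotation vector about the tool's x, y, z as a fraction of full scale. A call has 1 to 12 rows; each row is the pose to reach, as a shift and turn from the pose commanded when the call began, along the tool's axes at that moment; what a row does not reach only later rows make up. Full scale, the value 1, is 60 cm for a shift and 90 degrees for a turn. A row lasts 1/8 s, in which the tool goes at most 62.5 mm and 10.7 degrees, less where a joint would pass 70% of its speed; a pose out of reach is approached as far as the arm can. A call with a number of a shift or a turn outside -1 to 1 is refused whole. A call with a gripper value outside its range is refused whole. "grip" is the opening, from 0 (shut) to 1 (fully open), set as the call begins (left out, the last holds). The fingers move at their own pace and stop on an object; "squeeze" is the grip in N (left out, the last holds). Time passes only in rows, so rows that repeat a pose let the fingers close. It gives the time, the measured TCP pose, the force, the opening and the grip force at its end, in the units of the state.
- r.observe(): the state, without advancing time (a new reading comes with each control period).
- r.snapshot(name): name is "scene" or "top" or "wrist"; returns (picture, depth): 400x640x3 uint8, blue, green, red; 400x640 float32, m along the optical axis (not along the pixel's ray), 0 where there is no reading.
- r.camera_model(name): a dict with "K" (3x3 intrinsics, pixels), "k1" (the pictures are not rectified: a ray, as slopes to the right and down, at radius r is drawn at 1 + k1 r^2 times it, then the intrinsics apply), "R" (3x3) and "t" (3): a world point X has camera coordinates R X + t. Camera axes: x right, y down, z forward; pixel columns grow to the right and rows downward; lengths in m; the calibration is good to about 2 mm. A picture is of the moment at which its call begins: read the wrist's pose just before it. camera_model takes no time and is no camera call; for the wrist camera it gives the pose at the moment of the call.
- r.job_done(): hands the job in; it is judged then, once.
Trained networks look in the newest picture that a camera, given by its name, has taken for a name from the list of things; names that differ only in an ending like _2 or _b are one class to them, and where a whole thing is asked for, a point or a joint stands for the part that bears it (a point fixed in the world has none). Each returns a list of dicts, best first, with "conf" (0 to 1); they miss things now and then, are a little off and sometimes report something else, mostly with a low value. They report only what shows in the picture. A call takes as long as a camera call. They do not tell look-alikes from the thing itself.
- r.recognise(camera, name): "centre" ([x, y, z] in m, in the coordinates of the camera as it stood for that picture, good to about 4 mm: the middle of the surface that is visible of it).
The state is a dict: "t": time; "joints": joint angles; "qd": joint speeds; "effort": joint torques, N m; "ee_pos": TCP position; "ee_rot": TCP orientation; "wrist_force": force on the tool from outside, world axes, zero at the start; "torque": the same for the moment, N m; "finger_gap": opening from 0.0 (shut) to 1.0 (fully open); "finger_force": force on a finger pad.
Only numpy, scipy, OpenCV 4.12 (cv2) and the standard library are available. Lean on these libraries where they do the work, as an engineer would, in place of code of your own. Each camera call takes 0.05 s, during which the arm holds its last target. There are 200 camera calls.

### The job

Lift the rectangular clay lid out of its plaster mould and hold it in the air in front of the small blue inspection camera, underside square to the lens, centred on the lens's line of sight 15 cm out from the glass, with the lid's long sides running level, across the camera's line of sight (left to right as the camera sees it; either end may be on the left). Finish while still holding it there, still and steady in the gripper, for the picture to be taken. Keep off the camera, leave the round lid in its mould and leave the other things on the table where they are.

Things in the scene. Friction and masses are not known exactly. Their poses are not given: they have to be found in the camera images.
- lid: rectangular lid of stiff grey-brown clay (rigid, 0.15 to 0.3 kg) lying in its mould. Slab 70 (x) by 110 mm (y); on it an upright bar handle, the place to grip: 16 mm thick (x), 56 mm long (y), from z = 18 to z = 54 mm, flat upright sides. Below the slab a flat foot 56 x 96 mm, 5 mm thick. Origin: centre of the foot's underside; z up through the handle, y along the long sides.
- mould_rect: white plaster block 130 (x) by 170 mm (y), 50 mm high, fixed, with an open rectangular cavity 74 x 114 mm, 18 mm deep: the lid's slab lies in it flush with the block's top, 2 mm play all round, only the handle stands out. Origin: centre of its underside; z up, y along its length. Left or right of the camera; the round lid's mould is on the other side.
- mould_round: white plaster block 150 x 150 mm, 50 mm high, fixed, with an open round cavity 96 mm across and 18 mm deep that holds the round lid; origin: centre of its underside, on the table. Not to be used.
- round_lid: round clay lid 92 mm across with a knob, 44 mm high in all, lying in the round mould; origin: centre of its underside. Leave it.
- insp_cam: inspection camera on its fixed stand: dark base plate 110 x 100 mm, two cheeks 87 mm high, blue head between. Origin on the table, 30 mm from the plate's centre on the side the lens faces; -x points the way it faces, roughly to the robot. Lens glass centre: 5 mm towards -x, 110 mm up. Line of sight: towards -x, 60 degrees above level; 150 mm out it is 80 mm towards -x, 240 mm up.
- cam_head: the camera's blue head (52 x 56 x 50 mm) with black lens barrel, 48 mm across. Origin: centre of the lens glass; z out along the line of sight (60 degrees above level), y level, across it. A lid shown well has its origin on this z axis at 150 mm, its z along this z (so it leans 30 degrees from level, underside to the glass) and its y along this y, either way round.
- rolling_pin: wooden rolling pin, roller 200 mm long and 48 mm thick, 320 mm with its handles, lying left at the table's side; origin under its middle. Leave it.
- plate: grey clay plate 170 mm across, 22 mm high, to the right; origin: centre of its underside. Leave it.
- cup: beige cup 72 mm across, 80 mm high, to the right; origin: centre of its underside. Leave it.
- glaze_jar: blue glaze jar with a white cap, 64 mm across, 100 mm high, to the right; origin: centre of its underside. Leave it.
- brush: wooden brush 190 mm long lying to the left; origin: under its middle. Leave it.
- batten: thin wooden batten 180 x 28 x 8 mm lying between the two moulds; origin: centre of its underside. Leave it.
Mind the look-alikes: they are no part of the job. Leave any yellow look-alike of the lid alone.

How it is judged:
By the outcome, as a careful person would: the job done as asked, in the order asked, and still so for the second after the job is handed in, while the arm keeps its last pose, push and grip.
It also fails if it takes over 38 s, if anything falls off the work surface, if the arm or the gripper's body presses on something with over 40 N, if the wrist force passes 120 N, or if a joint passes its speed limit or range.

## Working session

There is one attempt and no reset: what is moved stays moved. The work goes in short steps, Python scripts to look and compute and a tool call to move; the robot and the scene stay as the last step left them, time stands still between calls to the robot, and variables do not carry over. Pictures are saved under pics/ and viewed, at most 10 in all, crops included, and the job is handed in when it is done.

Besides the shell and the picture viewer there is one more tool, called by a JSON object that holds its "api" and its "payload". arm_command: Moves the arm, as the interface text tells. Its arguments: {"type":"object","properties":{"deltas":{"type":"array","items":{"type":"array","items":{"type":"array","items":{"type":"number","minimum":-1,"maximum":1}}}},"grip":{"type":"number"},"squeeze":{"type":"number"}},"required":["deltas"]}

```bash
mkdir -p pics; cat > h.py <<'E'
import numpy as np, cv2
from workcell import r
def snap(n,f=None):
    m=r.camera_model(n); im,d=r.snapshot(n)
    if f: cv2.imwrite('pics/'+f,im)
    return im,d,m
def cloud(d,m):
    K=np.array(m['K']);k1=m['k1'];R=np.array(m['R']);t=np.array(m['t'])
    v,u=np.mgrid[:400,:640]
    D=np.array([k1,0,0,0,0],float)
    p=np.stack([u,v],-1).reshape(-1,1,2).astype(np.float64)
    n=cv2.undistortPoints(p,K,D).reshape(400,640,2)
    C=np.dstack([n*d[...,None],d])
    return (C-t)@R
def w(m,c): return (np.array(c)-np.array(m['t']))@np.array(m['R'])
def px(m,X):
    c=np.array(m['R'])@np.array(X)+np.array(m['t']); s=c[:2]/c[2]; s=s*(1+m['k1']*(s@s)); return (np.array(m['K'])[:2,:2]@s+np.array(m['K'])[:2,2]).round(0)
E
python3 - <<'E'
from h import *
np.set_printoptions(precision=3,suppress=True)
for n in ['scene','top']:
    im,d,m=snap(n,n+'0.png')
    for o in ['lid','mould_rect','cam_head','insp_cam','round_lid']:
        for q in r.recognise(n,o)[:3]:
            X=w(m,q['centre']);print(n,o,round(q['conf'],2),X,px(m,X))
print(r.observe())
E
```

```text
scene lid 0.93 [ 0.318 -0.273  0.014] [253. 173.]
scene lid 0.86 [ 0.505 -0.236  0.05 ] [256. 204.]
scene mould_rect 0.95 [ 0.542 -0.233  0.048] [255. 213.]
scene cam_head 0.34 [ 0.566 -0.465  0.055] [180. 215.]
scene insp_cam 0.67 [ 0.722 -0.02   0.022] [322. 267.]
scene round_lid 0.64 [0.621 0.49  0.038] [491. 240.]
scene round_lid 0.57 [0.458 0.273 0.05 ] [414. 198.]
top lid 0.82 [ 0.491 -0.239  0.053] [385. 207.]
top lid 0.79 [ 0.31  -0.277  0.02 ] [395. 262.]
top mould_rect 0.72 [ 0.487 -0.233  0.054] [383. 208.]
top mould_rect 0.37 [ 0.461 -0.048  0.007] [327. 218.]
top cam_head 0.71 [ 0.687 -0.025  0.104] [322. 146.]
top insp_cam 0.89 [ 0.697 -0.029  0.015] [323. 150.]
top round_lid 0.74 [0.45  0.272 0.054] [232. 218.]
{'t': 0.6, 'joints': array([-1.202,  0.417, -0.01 ,  1.614,  0.005,  1.111, -0.053]), 'qd': array([-0.   , -0.002,  0.001, -0.001,  0.001,  0.001,  0.   ]), 'effort': array([ -0.   , -86.392,   0.678, -43.509,   0.019,   0.002,  -0.   ]), 'ee_pos': array([0.25 , 0.573, 0.196]), 'ee_rot': array([[-0.917,  0.399, -0.   ],
       [ 0.399,  0.917, -0.   ],
       [-0.   , -0.   , -1.   ]]), 'wrist_force': array([0.38 , 0.676, 0.065]), 'torque': array([ 0.005, -0.047,  0.076]), 'finger_force': 0.0, 'finger_gap': 1.000549852502546}
```

View pics/scene0.png

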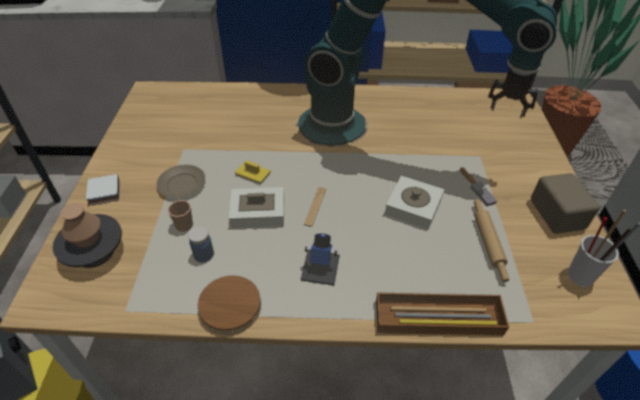

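View pics/top0.png

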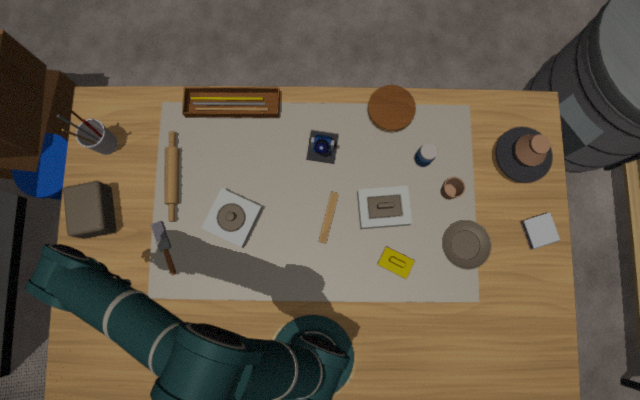

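The top picture shows two lid candidates: grey-brown in the white mould at (385,207), and yellow lying on the table at (396,262). The grey-brown one in the mould fits the description. I'll confirm it in a crop.

```bash
python3 - <<'E'
from h import *
np.set_printoptions(precision=4,suppress=True)
im,d,m=snap('top')
cv2.imwrite('pics/crop.png',cv2.resize(im[120:290,290:440],None,fx=3.5,fy=3.5,interpolation=cv2.INTER_CUBIC))
P=cloud(d,m)
def rect(name,c,rad,z0,z1):
    s=(np.hypot(P[...,0]-c[0],P[...,1]-c[1])<rad)&(P[...,2]>z0)&(P[...,2]<z1)&(d>0)
    q=P[s]; print(name,s.sum(),cv2.minAreaRect((q[:,:2]*1000).astype(np.float32)),q.mean(0))
rect('mould',(.49,-.235),.12,.04,.07)
rect('handle',(.49,-.235),.06,.070,.11)
rect('plate',(.71,-.025),.1,.005,.03)
rect('cheek+head',(.71,-.025),.1,.06,.14)
w_=r.camera_model('wrist');o=r.observe();R=np.array(w_['R']);t=np.array(w_['t'])
print('wristcam in tool',o['ee_rot'].T@(-R.T@t-o['ee_pos']), o['ee_rot'].T@R.T, w_['K'],w_['k1'])
E
```

```text
mould 1838 ((496.0502624511719, -239.6612091064453), (131.5128631591797, 172.265625), 5.162055015563965) [ 0.4952 -0.2378  0.052 ]
handle 91 ((496.16339111328125, -238.8799285888672), (16.914554595947266, 54.975868225097656), 7.1308746337890625) [ 0.4949 -0.2381  0.0861]
plate 1013 ((708.80419921875, -23.963653564453125), (196.33187866210938, 196.23426818847656), 84.28671264648438) [ 0.7053 -0.0254  0.0107]
cheek+head 371 ((705.4030151367188, -25.795196533203125), (81.81513214111328, 76.50289916992188), 38.73790740966797) [ 0.6968 -0.0262  0.0984]
wristcam in tool [ 0.0716  0.0006 -0.1778] [[ 0.     -0.96   -0.2799]
 [ 1.     -0.0001  0.0004]
 [-0.0004 -0.2799  0.96  ]] [[296.531    0.     321.5668]
 [  0.     296.531  198.0678]
 [  0.       0.       1.    ]] 0.017521397512248554
```

View pics/crop.png

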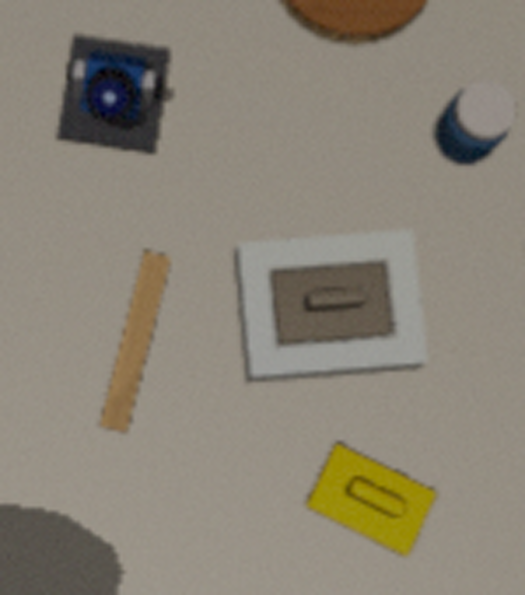

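The crop shows the grey-brown lid lying in the white mould at crop (333,302), which is the one meant. The yellow look-alike lies on the bare table at crop (372,498) and stays there. Next I'll work out the move to a viewpoint above the lid.

```bash
cat >> h.py <<'E'
from scipy.spatial.transform import Rotation as Ro
def go(p,R,frm=None):
    o=r.observe(); p0,R0=(o['ee_pos'],o['ee_rot']) if frm is None else frm
    s=R0.T@(np.array(p)-p0)/.6; v=Ro.from_matrix(R0.T@R).as_rotvec()/(np.pi/2)
    print('rows',np.round(s,4).tolist(),np.round(v,4).tolist())
def down(yaw_x): # tool x at given yaw deg, z down
    a=np.radians(yaw_x); x=np.array([np.cos(a),np.sin(a),0]); z=np.array([0,0,-1.]); return np.c_[x,np.cross(z,x),z]
E
python3 - <<'E'
from h import *
o=r.observe();a=156.5
go((.42,.15,.27),down(120)); go((.54,-.19,.25),down(95.2),((.42,.15,.27),down(120)))
E
```

```text
rows [-0.5419, -0.5329, -0.1231] [-0.0, 0.0, 0.4052]
rows [-0.5907, -0.1101, 0.0333] [0.0, 0.0, 0.2756]
```

{"api": "arm_command", "payload": {"deltas": [[[-0.54, -0.53, -0.12, 0, 0, 0.4], [-0.54, -0.53, -0.12, 0, 0, 0.4], [-0.54, -0.53, -0.12, 0, 0, 0.4], [-0.54, -0.53, -0.12, 0, 0, 0.4], [-0.54, -0.53, -0.12, 0, 0, 0.4], [-0.54, -0.53, -0.12, 0, 0, 0.4], [-0.54, -0.53, -0.12, 0, 0, 0.4], [-0.54, -0.53, -0.12, 0, 0, 0.4], [-0.54, -0.53, -0.12, 0, 0, 0.4]]], "grip": 1}}

```text
t: 1.78
ee_pos: [0.4202, 0.1508, 0.2686]
ee_rot: [[-0.504, 0.863, 0.001], [0.863, 0.504, 0.001], [0.0, 0.001, -1.0]]
wrist_force: [0.5, 0.3, -0.6]
finger_gap: 0.999
finger_force: 0.0
```

{"api": "arm_command", "payload": {"deltas": [[[-0.59, -0.11, 0.03, 0, 0, 0.28], [-0.59, -0.11, 0.03, 0, 0, 0.28], [-0.59, -0.11, 0.03, 0, 0, 0.28], [-0.59, -0.11, 0.03, 0, 0, 0.28], [-0.59, -0.11, 0.03, 0, 0, 0.28], [-0.59, -0.11, 0.03, 0, 0, 0.28], [-0.59, -0.11, 0.03, 0, 0, 0.28], [-0.59, -0.11, 0.03, 0, 0, 0.28], [-0.59, -0.11, 0.03, 0, 0, 0.28], [-0.59, -0.11, 0.03, 0, 0, 0.28]]]}}

```text
t: 3.02
ee_pos: [0.5424, -0.1854, 0.2503]
ee_rot: [[-0.093, 0.996, 0.0], [0.996, 0.093, 0.0], [0.0, 0.0, -1.0]]
wrist_force: [-0.5, 0.3, 0.4]
finger_gap: 1.001
finger_force: 0.0
```

```bash
python3 - <<'E'
from h import *
np.set_printoptions(precision=4,suppress=True)
im,d,m=snap('wrist','w1.png')
P=cloud(d,m); ok=d>0
def rect(name,c,rad,z0,z1):
    s=ok&(np.hypot(P[...,0]-c[0],P[...,1]-c[1])<rad)&(P[...,2]>z0)&(P[...,2]<z1)
    q=P[s]
    if len(q): print(name,s.sum(),cv2.minAreaRect((q[:,:2]*1000).astype(np.float32)),np.median(q,0))
rect('mould',(.495,-.239),.12,.04,.06)
rect('handle',(.495,-.239),.06,.075,.11)
rect('plate',(.71,-.025),.085,.006,.03)
rect('head',(.71,-.025),.1,.06,.17)
for o in ['lid','cam_head','insp_cam']:
    for q in r.recognise('wrist',o)[:2]:
        X=w(m,q['centre']);print(o,round(q['conf'],2),X,px(m,X))
E
```

```text
mould 11181 ((495.48974609375, -235.7884521484375), (130.07350158691406, 171.49090576171875), 5.177236557006836) [ 0.4953 -0.225   0.05  ]
handle 591 ((495.703369140625, -235.71701049804688), (16.10382652282715, 55.67238235473633), 4.994616985321045) [ 0.4963 -0.2335  0.0856]
plate 3680 ((713.1272583007812, -25.07030487060547), (100.29510498046875, 110.79830932617188), 81.85441589355469) [ 0.684  -0.0382  0.012 ]
head 4303 ((703.5415649414062, -24.49456787109375), (76.79110717773438, 82.28993225097656), 45.511104583740234) [ 0.6879 -0.0309  0.1027]
lid 0.69 [ 0.3191 -0.2682  0.0168] [163. 207.]
lid 0.56 [ 0.4982 -0.2305  0.0528] [285. 201.]
cam_head 0.76 [ 0.6841 -0.0284  0.103 ] [481.  35.]
insp_cam 0.72 [ 0.6916 -0.036   0.0696] [470.  51.]
```

View pics/w1.png

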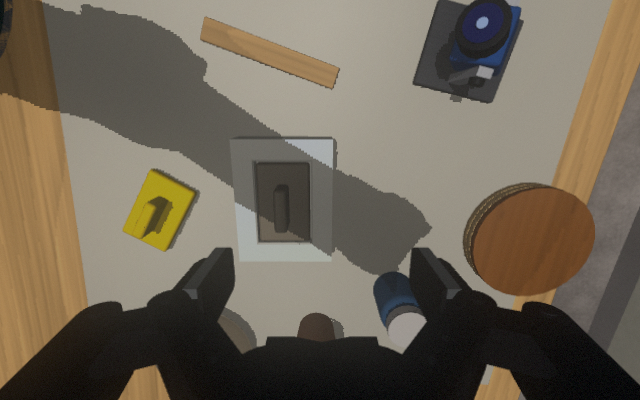

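The wrist view shows the grey lid in its mould at (283,205), the yellow look-alike at (160,210) and the inspection camera with its lens at (482,22). Depth puts the handle at (0.4957, -0.2357) with yaw 5.1°, and the camera yaw at about -8.15°.

```bash
python3 - <<'E'
from h import *
np.set_printoptions(precision=4,suppress=True)
go((.4957,-.2357,.12),down(95.1)); go((.4957,-.2357,.055),down(95.1))
im,d,m=snap('wrist'); P=cloud(d,m)
ex=np.array([np.cos(np.radians(-8.15)),np.sin(np.radians(-8.15)),0]);L=np.array([.7131,-.0251,0])-.035*ex+[0,0,.11]
a=-.5*ex+[0,0,np.sqrt(.75)]
Q=(P-L); h=Q@a; rad=np.linalg.norm(Q-h[...,None]*a,axis=-1)
ey=np.array([-ex[1],ex[0],0]);eu=np.cross(ey,a)
s=(d>0)&(rad<.035)&(abs(h)<.03); q=Q[s]
print(s.sum(),np.percentile(h[s],[5,25,50,75,95]))
for lo,hi in [(-.006,-.002),(-.002,.002),(.002,.006),(.006,.012)]:
    k=s&(h>lo)&(h<hi)
    if k.sum()>30:
        c=(Q[k]@np.c_[ey,eu]*1000).astype(np.float32); print(lo,k.sum(),cv2.minEnclosingCircle(c))
        A=np.c_[Q[k]@np.c_[ey,eu],np.ones(k.sum())]; print(np.linalg.lstsq(A,h[k],rcond=None)[0])
E
```

```text
rows [-0.075, -0.085, 0.2171] [0.0002, -0.0, 0.0021]
rows [-0.075, -0.085, 0.3254] [0.0002, -0.0, 0.0021]
2812 [-0.0289 -0.0021 -0.0007  0.0003  0.0015]
-0.006 267 ((-0.18218034505844116, 0.6424956917762756), 24.06569480895996)
[ 0.0202 -0.0111 -0.0027]
-0.002 2014 ((-0.5699790716171265, 0.6203653216362), 23.770999908447266)
[ 0.0067 -0.0007 -0.0002]
0.002 52 ((-0.260849267244339, 0.58783358335495), 16.52759552001953)
[-0.0138  0.0033  0.0023]
```

The lens fit agrees with the predicted pose to under 1 mm. Now the approach and grasp.

{"api": "arm_command", "payload": {"deltas": [[[-0.075, -0.085, 0.1, 0, 0, 0], [-0.075, -0.085, 0.2, 0, 0, 0.002], [-0.075, -0.085, 0.25, 0, 0, 0.002], [-0.075, -0.085, 0.3, 0, 0, 0.002], [-0.075, -0.085, 0.325, 0, 0, 0.002], [-0.075, -0.085, 0.325, 0, 0, 0.002], [-0.075, -0.085, 0.325, 0, 0, 0.002]]], "grip": 1}}

```text
t: 4.15
ee_pos: [0.4963, -0.2363, 0.0563]
ee_rot: [[-0.089, 0.996, 0.002], [0.996, 0.089, -0.001], [-0.001, 0.002, -1.0]]
wrist_force: [-0.7, -0.3, 0.6]
finger_gap: 1.004
finger_force: 0.0
```

{"api": "arm_command", "payload": {"deltas": [[[0, 0, 0, 0, 0, 0], [0, 0, 0, 0, 0, 0], [0, 0, 0, 0, 0, 0], [0, 0, 0, 0, 0, 0], [0, 0, 0, 0, 0, 0], [0, 0, 0, 0, 0, 0], [0, 0, 0, 0, 0, 0], [0, 0, 0, 0, 0, 0]]], "grip": 0, "squeeze": 70}}

```text
t: 5.15
ee_pos: [0.4955, -0.2361, 0.0551]
ee_rot: [[-0.089, 0.996, -0.0], [0.996, 0.089, -0.0], [-0.0, -0.0, -1.0]]
wrist_force: [-0.1, 0.0, 0.5]
finger_gap: -0.001
finger_force: 0.0
```

The gripper reads fully shut with no force on the pads, so I'll look before doing anything else.

```bash
python3 - <<'E'
from h import *
np.set_printoptions(precision=4,suppress=True)
print(r.observe())
a,_,m=snap('wrist'); b,d,mt=snap('top'); c,_,_=snap('scene')
P=cloud(d,mt)
s=(d>0)&(np.hypot(P[...,0]-.4957,P[...,1]+.2357)<.09)
z=P[s]; print([(lo,((z[:,2]>lo)&(z[:,2]<lo+.02)).sum()) for lo in np.arange(0,.4,.02)])
cv2.imwrite('pics/w2.png',np.vstack([a[:, :],cv2.resize(np.hstack([b[150:270,310:460],c[130:250,180:330]]),(640,200))]) [:600])
E
```

```text
{'t': 5.15, 'joints': array([-0.0834,  0.5333,  0.6017,  1.9335, -0.413 ,  0.799 ,  0.8359]), 'qd': array([ 0.0005,  0.0009,  0.0004,  0.0002,  0.001 , -0.0007,  0.0016]), 'effort': array([  0.0006, -76.1786,  13.9791, -31.8752,   0.0156,   0.0014,
         0.0001]), 'ee_pos': array([ 0.4955, -0.2361,  0.0551]), 'ee_rot': array([[-0.0886,  0.9961, -0.    ],
       [ 0.9961,  0.0886, -0.0001],
       [-0.0001, -0.    , -1.    ]]), 'wrist_force': array([-0.1435,  0.0273,  0.4527]), 'torque': array([ 0.028 ,  0.0523, -0.0152]), 'finger_force': 0.0, 'finger_gap': -0.0011083027057679996}
[(np.float64(0.0), np.int64(46)), (np.float64(0.02), np.int64(5)), (np.float64(0.04), np.int64(103)), (np.float64(0.06), np.int64(1)), (np.float64(0.08), np.int64(0)), (np.float64(0.1), np.int64(0)), (np.float64(0.12), np.int64(0)), (np.float64(0.14), np.int64(0)), (np.float64(0.16), np.int64(0)), (np.float64(0.18), np.int64(0)), (np.float64(0.2), np.int64(0)), (np.float64(0.22), np.int64(0)), (np.float64(0.24), np.int64(0)), (np.float64(0.26), np.int64(0)), (np.float64(0.28), np.int64(0)), (np.float64(0.3), np.int64(0)), (np.float64(0.32), np.int64(0)), (np.float64(0.34), np.int64(0)), (np.float64(0.36), np.int64(0)), (np.float64(0.38), np.int64(1))]
```

View pics/w2.png

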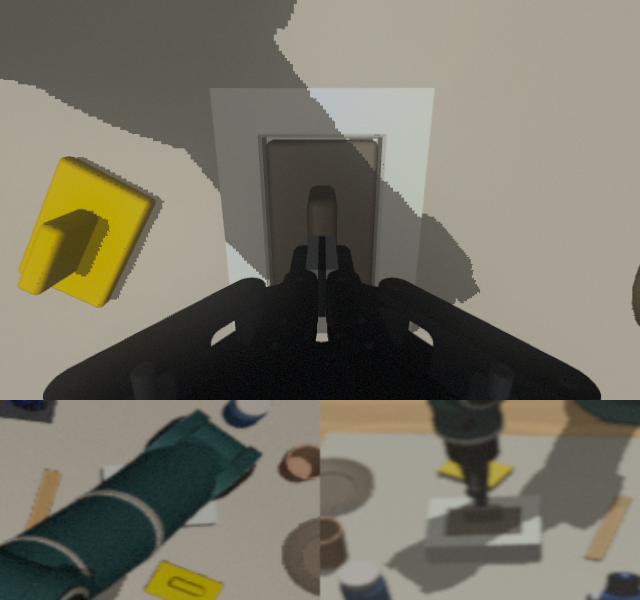

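```bash
python3 - <<'E'
from h import *
np.set_printoptions(precision=0,suppress=True,linewidth=200)
a,d,m=snap('wrist'); P=cloud(d,m)
cv2.imwrite('pics/w3.png',cv2.convertScaleAbs(cv2.resize(a[170:350,220:430],None,fx=3.2,fy=3.2,interpolation=cv2.INTER_CUBIC),alpha=2.5,beta=10))
for v in range(190,300,10): print(v,np.where(d[v,290:356:4]>0,P[v,290:356:4,2]*1000,-1))
E
```

```text
190 [50. 50. 51. 50. 50. 57. 65. 65. 65. 65. 63. 50. 51. 51. 50. 51. 51.]
200 [50. 49. 50. 50. 50. 82. 84. 83. 83. 83. 84. 82. 50. 51. 50. 50. 50.]
210 [49. 49. 51. 49. 50. 86. 86. 86. 86. 85. 86. 85. 50. 50. 50. 51. 51.]
220 [50. 50. 50. 49. 51. 85. 85. 85. 87. 86. 87. 85. 50. 49. 51. 51. 50.]
230 [51. 50. 49. 49. 51. 85. 86. 85. 86. 86. 87. 84. 50. 50. 50. 50. 50.]
240 [ 50.  51.  49.  -1.  50.  99. 100.  99.  99. 100. 100.  99.  50.  49.  50.  51.  49.]
250 [ 48. 101. 101. 102. 102. 110.  -1. 111. 110. 110. 110. 109. 102. 102. 102.  49.  50.]
260 [ 51. 111. 111. 112. 119. 120. 120. 120. 118. 119. 120. 120. 112. 112. 111. 111.  50.]
270 [121. 120. 130. 131. 130. 129. 129. 127. 128. 127. 128. 129. 130. 130. 129. 121.  50.]
280 [137. 137. 138. 137. 136. 138. 138. 127. 127. 129. 136. 138. 137. 136. 137. 138. 137.]
290 [144. 144. 144. 142. 144. 143. 142. 128. 127. 136. 142. 143. 144. 143. 144. 144. 143.]
```

View pics/w3.png

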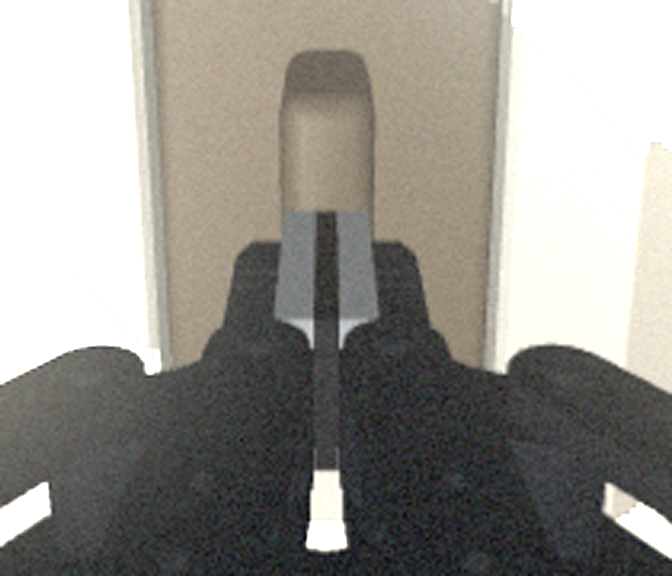

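The crop shows the fingers shut just above the handle: their ends are at z ≈ 0.095 while the reported TCP is 0.055. The real finger ends are therefore about 40 mm behind the reported TCP, and nothing was touched. I'll measure the real fingertip offset.

```bash
python3 - <<'E'
from h import *
np.set_printoptions(precision=1,suppress=True,linewidth=200)
a,d,m=snap('wrist'); P=cloud(d,m); o=r.observe()
T=(P-o['ee_pos'])@o['ee_rot']*1000
for v in range(233,256,2): print(v,T[v,314],T[v,331],T[v,300],T[v,344])
s=(d>0)&(abs(T[...,1])<12)&(T[...,2]<-34)&(T[...,2]>-55)&(T[...,0]<20)
print(np.percentile(T[s],[0,2,10,50,98,100],axis=0))
E
```

```text
233 [  9.6  -4.2 -30.8] [ 10.    4.9 -31.7] [ -5.3 -14.4   4.6] [-5.4 14.8  4.8]
235 [  8.2  -4.2 -30.1] [  8.7   4.9 -31.2] [ -7.  -14.5   5.2] [-7.2 14.9  5.6]
237 [ 11.7  -3.9 -40.7] [ 11.3   4.6 -39.9] [ -8.4 -14.5   5. ] [-9.  15.   6.4]
239 [ 11.7  -3.8 -43.1] [ 11.6   4.5 -43. ] [ -9.7 -14.5   4.6] [-9.9 14.9  5.1]
241 [ 11.6  -3.8 -45.2] [ 12.    4.4 -46.2] [-11.2 -14.6   4.9] [-11.   14.9   4.4]
243 [ 11.7  -3.7 -47.9] [ 11.6   4.4 -47.5] [-12.7 -14.6   4.9] [-13.1  15.    5.8]
245 [ 11.6  -3.7 -49.7] [ 11.4   4.3 -49.4] [-14.9 -14.7   6.5] [-14.   14.9   4.5]
247 [ 11.4  -3.6 -51.5] [ 11.6   4.3 -52. ] [  7.9 -10.7 -44.1] [  7.6  11.  -43.7]
249 [ 11.4  -3.6 -53.6] [ 11.9   4.2 -54.6] [  7.7 -10.6 -46. ] [  8.   10.8 -46.7]
251 [ 11.4  -3.5 -55.7] [ 11.6   4.1 -56. ] [  7.3 -10.5 -47.4] [  7.4  10.7 -47.7]
253 [ 12.1  -3.5 -58.9] [ 11.9   4.1 -58.7] [  7.6 -10.3 -50.1] [  7.3  10.6 -49.5]
255 [ 11.6  -3.4 -59.9] [ 12.3   4.  -61.4] [  7.5 -10.2 -52. ] [  7.5  10.4 -52. ]
[[  6.8 -12.  -55. ]
 [  7.2 -11.4 -54.8]
 [  7.4  -9.5 -53.6]
 [ 11.3   0.1 -48. ]
 [ 12.1  11.5 -38.8]
 [ 12.4  12.  -37.7]]
```

The real fingertips sit 39.5 mm behind the reported TCP. I'll open, go 40 mm lower and close again.

{"api": "arm_command", "payload": {"deltas": [[[0, 0, 0, 0, 0, 0], [0, 0, 0, 0, 0, 0], [0, 0, 0, 0, 0, 0], [0, 0, 0, 0, 0, 0], [0, 0, 0, 0, 0, 0], [0, 0, 0, 0, 0, 0]]], "grip": 1}}

```text
t: 6.15
ee_pos: [0.4956, -0.2361, 0.0552]
ee_rot: [[-0.089, 0.996, 0.0], [0.996, 0.089, -0.0], [-0.0, 0.0, -1.0]]
wrist_force: [-0.4, -0.4, -1.1]
finger_gap: 1.002
finger_force: 0.0
```

{"api": "arm_command", "payload": {"deltas": [[[0, 0, 0.02, 0, 0, 0], [0, 0, 0.04, 0, 0, 0], [0, 0, 0.055, 0, 0, 0], [0, 0, 0.066, 0, 0, 0], [0, 0, 0.066, 0, 0, 0], [0, 0, 0.066, 0, 0, 0]]]}}

```text
t: 6.9
ee_pos: [0.4957, -0.2362, 0.0157]
ee_rot: [[-0.089, 0.996, 0.0], [0.996, 0.089, -0.0], [-0.0, 0.0, -1.0]]
wrist_force: [-0.5, -0.5, -1.0]
finger_gap: 1.0
finger_force: 0.0
```

{"api": "arm_command", "payload": {"deltas": [[[0, 0, 0, 0, 0, 0], [0, 0, 0, 0, 0, 0], [0, 0, 0, 0, 0, 0], [0, 0, 0, 0, 0, 0], [0, 0, 0, 0, 0, 0], [0, 0, 0, 0, 0, 0], [0, 0, 0, 0, 0, 0], [0, 0, 0, 0, 0, 0]]], "grip": 0, "squeeze": 70}}

```text
t: 7.9
ee_pos: [0.4957, -0.2361, 0.0157]
ee_rot: [[-0.089, 0.996, 0.0], [0.996, 0.089, -0.0], [-0.0, 0.0, -1.0]]
wrist_force: [-0.3, 0.3, 5.0]
finger_gap: 0.174
finger_force: 68.9
```

{"api": "arm_command", "payload": {"deltas": [[[0, 0, -0.02, 0, 0, 0], [0, 0, -0.05, 0, 0, 0], [0, 0, -0.1, 0, 0, 0], [0, 0, -0.16, 0, 0, 0], [0, 0, -0.24, 0, 0, 0], [0, 0, -0.32, 0, 0, 0], [0, 0, -0.36, 0, 0, 0], [0, 0, -0.36, 0, 0, 0], [0, 0, -0.36, 0, 0, 0]]]}}

```text
t: 9.02
ee_pos: [0.4951, -0.2358, 0.2312]
ee_rot: [[-0.089, 0.996, -0.0], [0.996, 0.089, 0.0], [0.0, -0.0, -1.0]]
wrist_force: [1.2, -0.3, -2.3]
finger_gap: 0.178
finger_force: 68.5
```

```bash
cat > meas.py <<'E'
from h import *
np.set_printoptions(precision=4,suppress=True)
a,d,m=snap('wrist'); P=cloud(d,m); o=r.observe(); T=(P-o['ee_pos'])@o['ee_rot']*1000
# slab top: expected at tool z ~ -34
s=(d>0)&(abs(T[...,2]+34.3)<8)&(abs(T[...,0])<75)&(abs(T[...,1])<50)&(a.max(2)>45)
q=T[s]; A=np.c_[q[:,:2],np.ones(len(q))]; f=np.linalg.lstsq(A,q[:,2],rcond=None)[0]
print(s.sum(),'plane',f,cv2.minAreaRect(q[:,:2].astype(np.float32)),q.max(0),q.min(0))
h=(d>0)&(T[...,2]<-60)&(T[...,2]>-80)&(abs(T[...,1])<10)&(T[...,0]>13)&(T[...,0]<40)&(a.max(2)>45)
if h.sum()>20: print('handle',np.percentile(T[h],[2,50,98],axis=0))
cv2.imwrite('pics/wm%d.png'%int(o['t']*100),a)
print(o['ee_pos'],o['wrist_force'],o['finger_gap'],o['finger_force'])
yaw=np.radians(-8.15); ex=np.array([np.cos(yaw),np.sin(yaw),0]); ey=np.array([-ex[1],ex[0],0]); az=-.5*ex+np.array([0,0,.75**.5])
L=np.array([.7131,-.0251,0])-.035*ex+[0,0,.11]
Rt=np.c_[ey,np.cross(-az,ey),-az]
E
python3 meas.py
```

```text
12901 plane [  0.01    -0.0018 -34.6974] ((1.0232620239257812, -0.13973617553710938), (108.37757873535156, 70.50738525390625), 0.3665570616722107) [ 55.0428  35.1244 -26.7707] [-53.2401 -35.4451 -42.1675]
handle [[ 13.3032  -7.564  -71.629 ]
 [ 20.7431  -0.6928 -70.2385]
 [ 27.1888   6.0812 -67.5225]]
[ 0.495  -0.2358  0.2309] [ 0.5709 -0.3743 -1.6386] 0.17639417473309993 68.50961208343506
```

The lid is held straight, with its origin 16.7 mm behind the reported TCP.

```bash
python3 - <<'E'
from meas import *
p=L+az*(.150-.0167); print(p); go(p,Rt)
E
```

```text
12893 plane [  0.0096  -0.0011 -34.483 ] ((1.0939483642578125, -0.19722366333007812), (108.04117584228516, 70.13533020019531), 0.019938496872782707) [ 55.1244  34.8773 -26.3772] [-52.9229 -35.264  -42.2628]
handle [[ 13.2357  -7.5891 -71.459 ]
 [ 20.6487  -0.7437 -69.9956]
 [ 27.0954   5.7846 -67.1767]]
[ 0.495  -0.2358  0.2307] [ 0.044   0.0571 -2.5228] 0.17716856958166544 68.50962281227112
[ 0.6125 -0.0107  0.2254]
rows [0.3564, 0.2282, 0.0086] [-0.3328, -0.0386, 0.1436]
```

{"api": "arm_command", "payload": {"deltas": [[[0.02, 0.01, -0.01, -0.02, 0, 0.01], [0.07, 0.05, -0.02, -0.07, -0.01, 0.03], [0.13, 0.08, -0.02, -0.13, -0.02, 0.05], [0.2, 0.13, -0.02, -0.2, -0.025, 0.09], [0.27, 0.17, -0.01, -0.26, -0.03, 0.11], [0.32, 0.205, 0, -0.3, -0.035, 0.13], [0.35, 0.223, 0.006, -0.325, -0.038, 0.14], [0.356, 0.228, 0.009, -0.333, -0.039, 0.144], [0.356, 0.228, 0.009, -0.333, -0.039, 0.144], [0.356, 0.228, 0.009, -0.333, -0.039, 0.144], [0.356, 0.228, 0.009, -0.333, -0.039, 0.144]]]}}

```text
t: 10.5
ee_pos: [0.6129, -0.012, 0.2263]
ee_rot: [[0.144, 0.856, 0.496], [0.99, -0.124, -0.072], [-0.0, 0.502, -0.865]]
wrist_force: [-0.0, 0.3, -1.3]
finger_gap: 0.177
finger_force: 68.5
```

```bash
python3 - <<'E'
from meas import *
go(L+az*(.150-.0167),Rt)
b,d,m=snap('top'); c,_,_=snap('scene')
P=cloud(d,m); Q=P-L; h=Q@az; y=Q@ey; u=Q@np.cross(ey,az)
s=(d>0)&(abs(h-.168)<.012)&(abs(y)<.08)&(abs(u)<.06)
if s.sum()>20: print('top slab',s.sum(),np.median(h[s]),y[s].min(),y[s].max(),u[s].min(),u[s].max())
cv2.imwrite('pics/fin.png',np.hstack([cv2.resize(b[90:260,220:420],(400,340)),cv2.resize(c[110:310,230:430],(340,340))]))
E
```

```text
13014 plane [  0.0099  -0.0008 -34.5656] ((0.2486572265625, -0.3234100341796875), (109.17424774169922, 70.26603698730469), 0.1078244298696518) [ 54.8511  34.8649 -26.3717] [-54.3269 -35.4217 -42.2979]
handle [[ 13.4072  -7.7481 -71.416 ]
 [ 22.1769  -0.4293 -69.777 ]
 [ 27.8611   6.9851 -61.0736]]
[ 0.6129 -0.0119  0.2263] [ 0.874  -0.6079 -1.3164] 0.17977499153408596 68.46119999885559
rows [0.0019, -0.0016, 0.0007] [0.0012, 0.0007, -0.0009]
top slab 469 0.16946216113059445 -0.058648454983681764 0.051325315817820856 -0.03235064497279228 0.03860093446811794
```

View pics/fin.png

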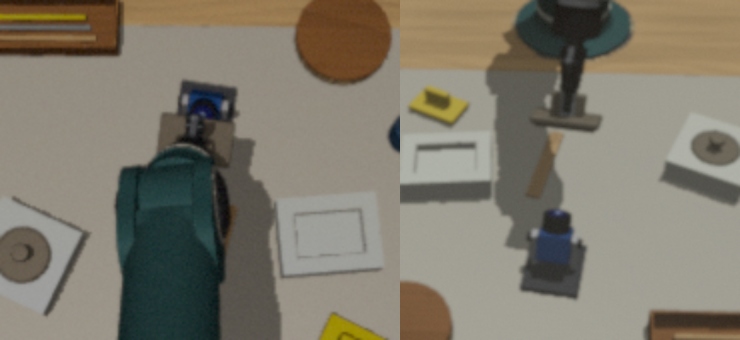

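The picture shows the rectangular mould empty and the round lid and yellow look-alike untouched. The lid is held level across the view in front of the lens, within about 1 mm. I'll trim that, settle and hand in.

{"api": "arm_command", "payload": {"deltas": [[[0.002, -0.0015, 0.001, 0.001, 0.001, -0.001], [0.002, -0.0015, 0.001, 0.001, 0.001, -0.001], [0.002, -0.0015, 0.001, 0.001, 0.001, -0.001], [0.002, -0.0015, 0.001, 0.001, 0.001, -0.001], [0.002, -0.0015, 0.001, 0.001, 0.001, -0.001], [0.002, -0.0015, 0.001, 0.001, 0.001, -0.001], [0.002, -0.0015, 0.001, 0.001, 0.001, -0.001], [0.002, -0.0015, 0.001, 0.001, 0.001, -0.001]]]}}

```text
t: 11.65
ee_pos: [0.6126, -0.0099, 0.2251]
ee_rot: [[0.14, 0.857, 0.495], [0.99, -0.122, -0.07], [0.0, 0.5, -0.866]]
wrist_force: [0.1, 0.6, -1.2]
finger_gap: 0.178
finger_force: 68.5
```

```bash
python3 - <<'E'
from meas import *
go(L+az*(.150-.0167),Rt)
print(np.abs(r.observe()['qd']).max()); print(r.job_done())
E
```

```text
13030 plane [  0.0095  -0.0015 -34.5674] ((0.19570159912109375, -0.4548377990722656), (70.4222183227539, 109.52445220947266), 89.90296173095703) [ 54.9748  34.7654 -26.354 ] [-54.5898 -35.6361 -42.2493]
handle [[ 13.4324  -7.7584 -71.4672]
 [ 22.2867  -0.4573 -69.7919]
 [ 27.9797   6.925  -60.9415]]
[ 0.6126 -0.0099  0.2251] [-0.4135 -0.4529 -1.6466] 0.18341058571485586 68.46033453941345
rows [-0.0013, 0.0003, -0.0004] [0.0002, -0.0005, 0.0008]
0.0016175149036625057
the job is handed in; nothing more can be done
None
```

I handed the job in at about 12 s: the rectangular lid is out of its mould and held still in front of the inspection camera, square to the lens and within about 1 mm of the 15 cm point by my measurements; the first grasp closed on air just above the handle, because the real fingertips sit about 40 mm behind the reported tool point, and the second grasp held.

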